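# Cap the open side arm of a spinner flask

## Task

Close the open side arm of the spinner flask. Pull the push-in plug out of the side arm and put it down in the steel tray, then take the loose screw cap that matches the flask's other cap, set it square on the slanting neck, turn it backwards (anticlockwise, seen from outside) until it drops into the start of the thread, then turn it forwards (clockwise) until it is fully home. Leave the other things on the bench where they stand, and let go of everything at the end.

Things in the scene. Friction and masses are not known exactly. Their poses are not given: they have to be found in the camera images.
- neck_mouth (a point): Centre of the rim of the flask's open side arm, 204 mm above the bench. Its z axis is the neck's axis, pointing out of the mouth and leaning 35 degrees from vertical away from the flask. The neck is fixed. Tube 36 mm outside (33 at the very rim), bore 29, 45 mm over the thread; free of other parts for 45 mm below the rim. A cap's roof bears on the rim when home.
- thread_top (a point): On the neck's axis 4 mm below the rim (same axes), level with the tops of four thread ribs. Four 25-degree gaps between the ribs lead into the thread; each gap's anticlockwise end is an upright stop, 4 degrees wide, 2.5 mm higher than the ribs. A cap set on at any angle rests its lugs on ribs or stops; turned clockwise from there it only meets the stops.
- thread_start (a point): On the neck's axis 12 mm below the rim (same axes): where the lugs' undersides come when, turned anticlockwise at most 80 degrees under a light push, they drop 8 mm through the gaps and meet the stops. From there clockwise they run about 61 degrees down the grooves, 3 mm deeper, to the end stop: home, where the cap stays. Smooth plastic on glass (friction 0.3).
- cap_centre (a point): Centre (half-way up) of the loose white screw cap, 54 mm across, 30 mm high, open side down on the bench; 0.04 kg. Its z axis points out of its closed top. Inside: bore 48.5 mm, 25 deep, four lugs (4 mm wide) to a 39.5 mm circle, undersides 10 mm above the open edge. Along the neck it is 1 mm outside the rim plane on the ribs, 7 mm inside when dropped in, 10 mm inside when home.
- plug_grip (a point): Middle of the grip of the white plug standing in the open side arm; z axis out of the neck. The grip is a cylinder 24 mm across, 26 mm long, its end 13 mm above this point. Its flange, 34 mm across, rests on the rim 19 mm below this point; a loose tapered shank (23 mm) reaches 26 mm into the bore: pull 30 mm or more straight out along the neck. 58 mm long in all, 0.025 kg.
- tray_floor (a point): Centre of the inner floor, 3 mm above the bench, of an empty open steel tray on the left, fixed: 190 mm along its x axis, 140 mm along its y axis, walls 3 mm thick, rim 28 mm above the bench.
- flask_centre (a point): The flask's upright axis at bench level. Fixed obstacle: white stirrer base 145 mm square, 40 mm high; glass body 121 mm across up to 134 mm; central neck with white cap 60 mm across up to 228 mm, stub to 240 mm. The open side arm leaves towards this point's -x, mouth 92 mm from the axis; on +x a like arm is shut with the same sort of cap (to 130 mm out, 225 mm high): leave it.
- reagent_mid (a point): Half-way up a standing amber glass jar with a white lid, 60 mm across and 125 mm high, loose. Bystander. Jar, beaker and loose screw cap share three places: front right, right and front left.
- beaker_mid (a point): Half-way up a standing empty glass beaker, 72 mm across and 88 mm high, loose. Bystander.
- dropper_mid (a point): Half-way up a standing white dropper bottle, 38 mm across and 92 mm high, on the right near the flask, loose. Bystander.
- small_cap_mid (a point): Half-way up a small white screw cap lying on the bench straight in front of the robot, 38 mm across and 14 mm high; it fits something else. Bystander.
- dish_mid (a point): Half-way up a flat glass culture dish, 94 mm across and 16 mm high, left behind the flask. Bystander.
- marker_mid (a point): Middle of a marker pen lying on the front right of the bench, 135 mm along its x axis, 12 mm thick. Bystander.
- tube_rack_mid (a point): Half-way up (34 mm) a wire test-tube rack on the right, 64 mm along its x axis, 154 mm along its y axis, 68 mm high, with tubes standing in it up to 122 mm above the bench. Bystander.

How it is judged (in metres and radians):
On the way, in this order (a step that is already met when the one before it is completed fails the run):
1. the plug is in the steel tray, let go (x of plug_grip in the frame of tray_floor between -0.095 and 0.095 m and y of plug_grip in the frame of tray_floor between -0.07 and 0.07 m and z of plug_grip in the frame of tray_floor below 0.06 m and linear speed of plug below 0.05 m/s and contact force between plug and the fingers below 0.1 N), for 0.2 s.
2. the cap has dropped square into the start of the thread, not yet turned in (z of cap_centre in the frame of neck_mouth between -0.0084 and -0.0058 m and angle between the z axis of cap_centre and the z axis of neck_mouth, either way round below 0.06 rad and x of cap_centre in the frame of neck_mouth between -0.004 and 0.004 m and y of cap_centre in the frame of neck_mouth between -0.004 and 0.004 m), for 0.1 s.
At the end, for the whole second after the job is handed in: The cap is square on the side arm's neck and turned fully home (its centre 10 mm inside the rim plane, within 0.4 mm, its axis within 0.06 rad of the neck's), the plug is in the steel tray (its grip inside the tray's walls and no more than 60 mm above the floor), both are at rest and let go (all of step 1 and z of cap_centre in the frame of neck_mouth between -0.0115 and -0.0096 m and angle between the z axis of cap_centre and the z axis of neck_mouth, either way round below 0.06 rad and x of cap_centre in the frame of neck_mouth between -0.004 and 0.004 m and y of cap_centre in the frame of neck_mouth between -0.004 and 0.004 m and linear speed of cap below 0.02 m/s and contact force between cap and the fingers below 0.1 N); the robot touches nothing.
It fails at once if a bystander (amber jar, beaker, dropper bottle, small cap, dish, marker, tube rack) is pushed more than 30 mm (distance of any of reagent_mid, beaker_mid, dropper_mid, small_cap_mid, dish_mid, marker_mid, tube_rack_mid from where it was at the start of the episode above 0.03 m).
It fails at once if a standing bystander is knocked over (angle between any of reagent_mid, beaker_mid, dropper_mid, small_cap_mid, dish_mid, tube_rack_mid's own z axis and vertical above 0.5 rad).
It fails at once if the cap or the plug is dropped instead of being put down ((linear speed of cap above 1 m/s and contact force between cap and the fingers below 0.1 N) or (linear speed of plug above 1 m/s and contact force between plug and the fingers below 0.1 N)).
It also fails if it takes over 67 s, if anything falls off the work surface, if the arm or the gripper's body presses on something with over 40 N, if the wrist force passes 120 N, or if a joint passes its speed limit or range.

## Robot

A 6-joint arm with a two-finger parallel gripper is mounted at the origin on the work surface. World frame = base frame: x ahead of the robot, y to its left, z up, the work surface at z = 0. Lengths are in mm, angles in rad, forces in N, time in s.
With the tool pointing down it reaches from about 300 to 775 mm from the base axis. Payload 14.6 kg.
Tool frame: the origin (TCP) lies at the very end of the fingers, on their centre line; the grasp point (between the pads) lies 19 mm behind it (manip.grip_point_offset is the distance from the TCP to the grasp point, in mm); z points along the fingers, y is the line along which they close (so a half turn about z gives the same grasp; the last joint's range is limited). The gripper opens to 94 mm and grips with 3 to 60 N. Pads are 16 mm wide; open, the fingers measure 119 mm over their backs; the gripper's body (75 mm by 177 mm) begins 78 mm behind the grasp point.
Start: joints at [1.096, 0.3, 1.521, -0, 1.321, -0.067], TCP at [218.121, 504.888, 205.446] pointing down, gripper open.
Joint ranges: [-3.03, 3.03], [-0.79, 2.21], [0.23, 2.52], [-1.04, 4.18], [0, 3.07], [-2.55, 2.55]. Speed limits (rad/s): [2.22, 2.22, 2.57, 3.14, 3.14, 3.14].

## Interface

Orientations are given as [roll, pitch, yaw] about the fixed x, y, z axes, in that order (R = Rz(yaw) Ry(pitch) Rx(roll)).
In Python, from cell import telemetry, eyes, manip gives the robot as it stands.
- The arm moves only by the tool play_rows, never from a script. Its arguments are lists of equal length, an entry for each row: "translation": the shift along the world's x, y, z in m, a list of three; "yaw": the turn about the world's z in rad. A call has 1 to 12 rows; each row is the pose to reach, as a shift and turn from the pose commanded when the call began; what a row does not reach only later rows make up. A row lasts 1/8 s, in which the tool goes at most 62.5 mm and 10.7 degrees, less where a joint would pass 70% of its speed; a pose out of reach is approached as far as the arm can. A call with a gripper value outside its range is refused whole. "hand" is the opening, from 0 (shut) to 1 (fully open), set as the call begins (left out, the last holds). The fingers move at their own pace and stop on an object; "force" is the grip in N (left out, the last holds). Time passes only in rows, so rows that repeat a pose let the fingers close. It gives the time, the measured TCP pose, the force, the opening and the grip force at its end, in the units of the state.
- telemetry.read_state(): the state, without advancing time (a new reading comes with each control period).
- eyes.camera(name): name is "scene" or "top"; returns a dict with "pixels" (480x640x3 uint8, red, green, blue), "fx", "fy", "cx", "cy" (pixels), "cam_to_world" (4x4, takes a point from camera to world coordinates). Camera axes: x right, y up, looking along -z (the intrinsics and any distortion apply to the point x, -y, -z); pixel columns grow to the right and rows downward; lengths in mm; the calibration is good to about 2 mm. A picture is of the moment at which its call begins. There is no depth.
- manip.sign_off(): hands the job in; it is judged then, once.
The state is a dict: "clock": time; "joints": joint angles; "qd": joint speeds; "effort": joint torques, N m; "eef_pos": TCP position; "eef_rot": TCP orientation; "wrist_force": force on the tool from outside, world axes, zero at the start; "moment": the same for the moment, N m; "finger_gap": finger opening in mm; "finger_force": force on a finger pad.
Only numpy, scipy, OpenCV 4.12 (cv2) and the standard library are available. Lean on these libraries where they do the work, as an engineer would, in place of code of your own. Each camera call takes 0.05 s, during which the arm holds its last target. There are 200 camera calls.

## Working session

There is one attempt and no reset: what is moved stays moved. The work goes in short steps, Python scripts to look and compute and a tool call to move; the robot and the scene stay as the last step left them, time stands still between calls to the robot, and variables do not carry over. Pictures are saved under pics/ and viewed, at most 10 in all, crops included, and the job is handed in when it is done.

Besides the shell and the picture viewer there is one more tool, called after ">>>" as name(argument=value, ...), one argument or row to a line, values as JSON. play_rows: Moves the arm, as the interface text tells. Its arguments: {"type":"object","properties":{"translation":{"type":"array","items":{"type":"array","items":{"type":"number"}}},"yaw":{"type":"array","items":{"type":"number"}},"hand":{"type":"number"},"force":{"type":"number"}},"required":["translation","yaw"]}

```bash
ls; mkdir -p pics; cat > h.py <<'E'
import numpy as np, cv2
from cell import telemetry, eyes, manip
def snap(n,f=None):
    c=eyes.camera(n); 
    if f: cv2.imwrite(f'pics/{f}.png',c['pixels'][:,:,::-1])
    return c
def proj(c,P):
    P=np.atleast_2d(P); T=np.linalg.inv(c['cam_to_world']); q=P@T[:3,:3].T+T[:3,3]
    return np.c_[c['cx']+c['fx']*q[:,0]/-q[:,2], c['cy']+c['fy']*-q[:,1]/-q[:,2]]
def ray(c,uv,z):
    T=np.array(c['cam_to_world']); d=T[:3,:3]@np.array([(uv[0]-c['cx'])/c['fx'],-(uv[1]-c['cy'])/c['fy'],-1])
    o=T[:3,3]; return o+d*(z-o[2])/d[2]
E
python3 - <<'E'
from h import *
for n in('scene','top'):
    c=snap(n,n+'0'); print(n,[k for k in c],c['fx'],c['fy'],c['cx'],c['cy']); print(np.round(c['cam_to_world'],3))
s=telemetry.read_state(); print(s['eef_pos'],s['eef_rot'],s['finger_gap'],s['wrist_force'])
E
```

```text
pics
scene ['pixels', 'fx', 'fy', 'cx', 'cy', 'cam_to_world'] 608.9422422888457 608.9422422888457 313.7789733196342 244.46234294081265
[[ 8.110000e-01 -4.570000e-01  3.650000e-01  1.124339e+03]
 [ 5.850000e-01  6.260000e-01 -5.160000e-01 -7.942330e+02]
 [ 7.000000e-03  6.320000e-01  7.750000e-01  1.364571e+03]
 [ 0.000000e+00  0.000000e+00  0.000000e+00  1.000000e+00]]
top ['pixels', 'fx', 'fy', 'cx', 'cy', 'cam_to_world'] 605.3712807889762 605.3712807889762 314.2916095767203 240.16028200296918
[[-7.000000e-02  9.730000e-01 -2.210000e-01  3.144900e+02]
 [-9.980000e-01 -6.900000e-02  1.100000e-02 -1.804000e+01]
 [-5.000000e-03  2.210000e-01  9.750000e-01  1.371531e+03]
 [ 0.000000e+00  0.000000e+00  0.000000e+00  1.000000e+00]]
[218.01505669 504.70924907 204.96128158] [-3.14060320e+00 -8.93363953e-05  2.73379774e+00] 94.08210221651473 [-0.62506227  0.62022069  0.41005844]
```

View pics/scene0.png

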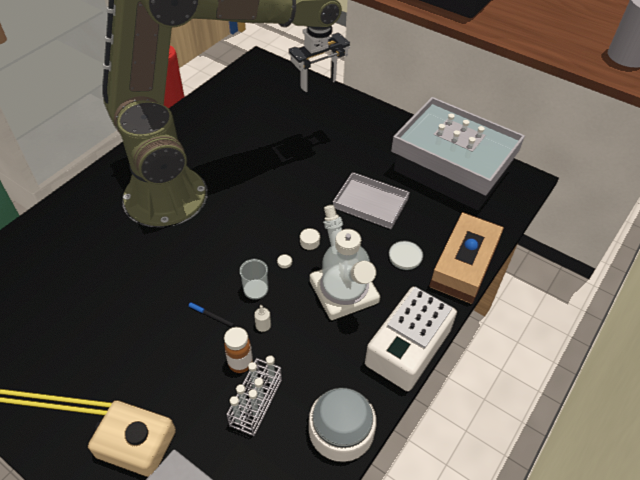

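View pics/top0.png

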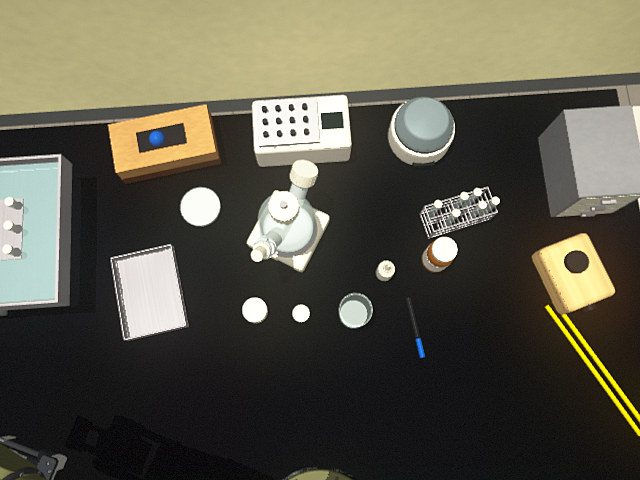

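```bash
python3 - <<'E'
import cv2,numpy as np
a=cv2.imread('pics/top0.png')[150:330,225:345]; b=cv2.imread('pics/scene0.png')[190:340,290:400]
a=cv2.resize(a,None,fx=3.33,fy=3.33,interpolation=2); b=cv2.resize(b,None,fx=3.6,fy=3.6,interpolation=2)
o=np.zeros((600,800,3),np.uint8); o[:a.shape[0],:a.shape[1]]=a[:600]; w=min(800-a.shape[1],b.shape[1]); o[:b.shape[0],a.shape[1]:a.shape[1]+w]=b[:,:w]
print(a.shape,b.shape); cv2.imwrite('pics/crop1.png',o)
E
```

```text
(599, 400, 3) (540, 396, 3)
```

View pics/crop1.png

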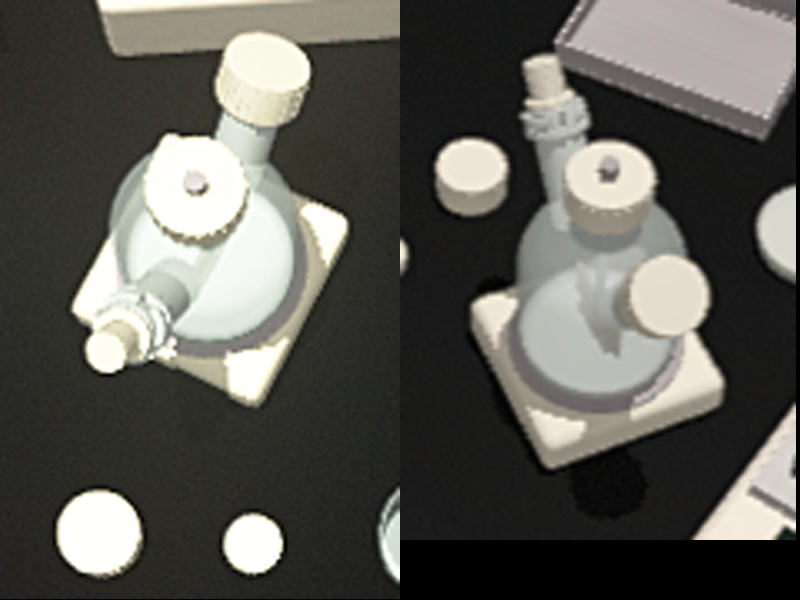

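```bash
cat >> h.py <<'E'
def tri(c1,u1,c2,u2):
    A=[];
    for c,u in((c1,u1),(c2,u2)):
        T=np.array(c['cam_to_world']); d=T[:3,:3]@np.array([(u[0]-c['cx'])/c['fx'],-(u[1]-c['cy'])/c['fy'],-1]); A.append((T[:3,3],d/np.linalg.norm(d)))
    M=sum(np.eye(3)-np.outer(d,d) for o,d in A); b=sum((np.eye(3)-np.outer(d,d))@o for o,d in A)
    p=np.linalg.solve(M,b); return p,[np.linalg.norm(np.cross(p-o,d)) for o,d in A]
E
python3 - <<'E'
from h import *
t=snap('top'); s=snap('scene')
T=lambda u,v:(225+(u+.5)/3.33-.5,150+(v+.5)/3.33-.5); S=lambda u,v:(290+(u-400+.5)/3.6-.5,190+(v+.5)/3.6-.5)
np.set_printoptions(precision=1,suppress=True)
for n,a,b,z in(('stub',T(195,182),S(609,162),240),('plugend',T(107,352),S(543,65),230.2),('cap',T(100,532),S(472,157),30),('small',T(253,543),None,14),('ctrcap',T(196,186),S(610,172),228)):
    print(n,ray(t,a,z),ray(s,b,z) if b else '',*(tri(t,a,s,b) if b else ''))
for p in((110,256),(172,245),(188,325),(126,339)): print('tray rim',ray(t,p,28))
for n,p,z in(('beaker',(355,311),88),('dropper',(386,268),92)): print(n,ray(t,p,z))
E
```

```text
stub [646.3  24.7 240. ] [643.   27.3 240. ] [644.9  24.4 244.3] [np.float64(0.18758868162190392), np.float64(0.18758868162183673)]
plugend [550.9  81.7 230.2] [551.8  81.3 230.2] [551.2  81.9 229.2] [np.float64(0.14785368065479332), np.float64(0.14785368065471377)]
cap [470.7 109.8  30. ] [461.9 120.7  30. ] [469.4 108.8  46.2] [np.float64(0.8580249319138308), np.float64(0.8580249319137491)]
small [458.   9.  14.] 
ctrcap [647.3  24.7 228. ] [643.3  29.1 228. ] [645.7  24.6 234. ] [np.float64(0.2062748276951057), np.float64(0.20627482769519154)]
tray rim [614.8 431.3  28. ]
tray rim [630.4 290.6  28. ]
tray rim [446.9 258.5  28. ]
tray rim [425.8 395.3  28. ]
beaker [ 445.7 -107.6   88. ]
dropper [ 532.4 -181.4   92. ]
```

>>> play_rows(
  translation=[
    [0.02, -0.02, 0.06],
    [0.06, -0.07, 0.1],
    [0.1, -0.12, 0.1],
    [0.14, -0.17, 0.1],
    [0.18, -0.22, 0.1],
    [0.22, -0.27, 0.1],
    [0.26, -0.32, 0.1],
    [0.29, -0.365, 0.1],
    [0.32, -0.405, 0.1],
    [0.339, -0.426, 0.1],
    [0.339, -0.426, 0.1],
    [0.339, -0.426, 0.1],
  ],
  yaw=[-0.02, -0.05, -0.08, -0.1, -0.13, -0.13, -0.13, -0.13, -0.13, -0.13, -0.13, -0.13],
  hand=0.7,
  force=10,
)

```text
clock: 1.7
eef_pos: [556.7, 79.5, 305.4]
eef_rot: [-3.142, -0.0, 2.604]
wrist_force: [0.6, 0.4, 0.6]
finger_gap: 65.9
finger_force: 0.0
```

Check alignment: take both cameras once with predicted points overlaid.

```bash
python3 - <<'E'
from h import *
o=np.zeros((600,800,3),np.uint8)
m=np.array([567,72.4,204]);n=np.array([-.4927,.2942,.8192]); x=0
for nm,sl,in(('top',(190,330,225,325)),('scene',(130,270,290,390))):
    c=snap(nm,nm+'1'); im=c['pixels'][:,:,::-1].copy(); r0,r1,c0,c1=sl
    im=cv2.resize(im[r0:r1,c0:c1],None,fx=4,fy=4,interpolation=2)
    def dot(p,col):
        u,v=proj(c,p)[0]; cv2.circle(im,(int((u-c0+.5)*4),int((v-r0+.5)*4)),2,col,-1)
    for k in(0,19,32): dot(m+k*n,(0,0,255))
    dot([470,109.8,30],(255,0,0)); dot([470,109.8,0],(0,255,0)); dot(telemetry.read_state()['eef_pos'],(255,0,255))
    dot([645.5,25.5,240],(0,0,255))
    o[:560,x:x+400]=im; x+=400
cv2.imwrite('pics/ov1.png',o)
E
```

```text
(no output)
```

View pics/ov1.png

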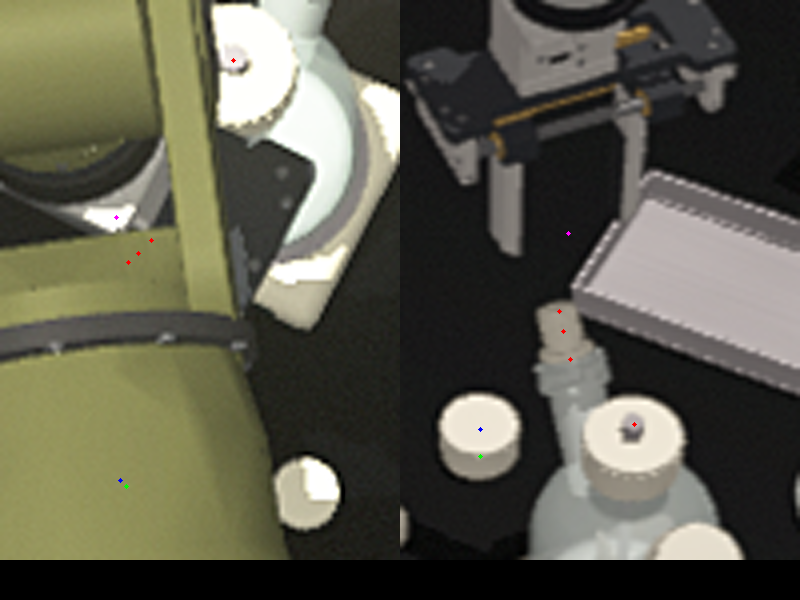

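>>> play_rows(
  translation=[
    [0, 0, -0.03],
    [0, 0, -0.06],
    [0, 0, -0.085],
    [0, 0, -0.092],
    [0, 0, -0.092],
  ],
  yaw=[0, 0, 0, 0, 0],
)

```text
clock: 2.42
eef_pos: [557.1, 79.4, 214.0]
eef_rot: [3.141, 0.0, 2.604]
wrist_force: [-0.1, -0.1, 0.2]
finger_gap: 65.7
finger_force: 0.0
```

>>> play_rows(
  translation=[
    [0, 0, 0],
    [0, 0, 0],
    [0, 0, 0],
    [0, 0, 0],
    [0, 0, 0],
    [0, 0, 0],
  ],
  yaw=[0, 0, 0, 0, 0, 0],
  hand=0.1,
  force=10,
)

```text
clock: 3.18
eef_pos: [557.1, 78.9, 213.5]
eef_rot: [-3.142, 0.0, 2.604]
wrist_force: [-0.7, -0.1, 0.9]
finger_gap: 23.0
finger_force: 10.0
```

>>> play_rows(
  translation=[
    [-0.0074, 0.0044, 0.0123],
    [-0.0148, 0.0088, 0.0246],
    [-0.0222, 0.0132, 0.0369],
    [-0.0296, 0.0177, 0.0492],
    [-0.032, 0.04, 0.06],
    [-0.035, 0.09, 0.06],
    [-0.037, 0.14, 0.04],
    [-0.037, 0.19, 0.0],
    [-0.037, 0.235, -0.05],
    [-0.037, 0.26, -0.09],
    [-0.037, 0.266, -0.12],
    [-0.037, 0.266, -0.13],
  ],
  yaw=[0, 0, 0, 0, 0, 0, 0, 0, 0, 0, 0, 0],
)

```text
clock: 4.68
eef_pos: [519.2, 345.1, 82.1]
eef_rot: [-3.139, -0.001, 2.605]
wrist_force: [0.3, -0.1, 0.2]
finger_gap: 23.2
finger_force: 10.0
```

```bash
python3 - <<'E'
from h import *
s=telemetry.read_state(); print(s['finger_gap'],s['finger_force'],s['eef_pos'])
o=np.zeros((600,800,3),np.uint8)
a=snap('scene','s2')['pixels'][110:260,290:430,::-1]; o[:600,:560]=cv2.resize(a,None,fx=4,fy=4,interpolation=2); cv2.imwrite('pics/c2.png',o)
E
```

```text
23.157700212621904 9.999774098396301 [519.16492392 345.0869424   82.08888405]
```

View pics/c2.png

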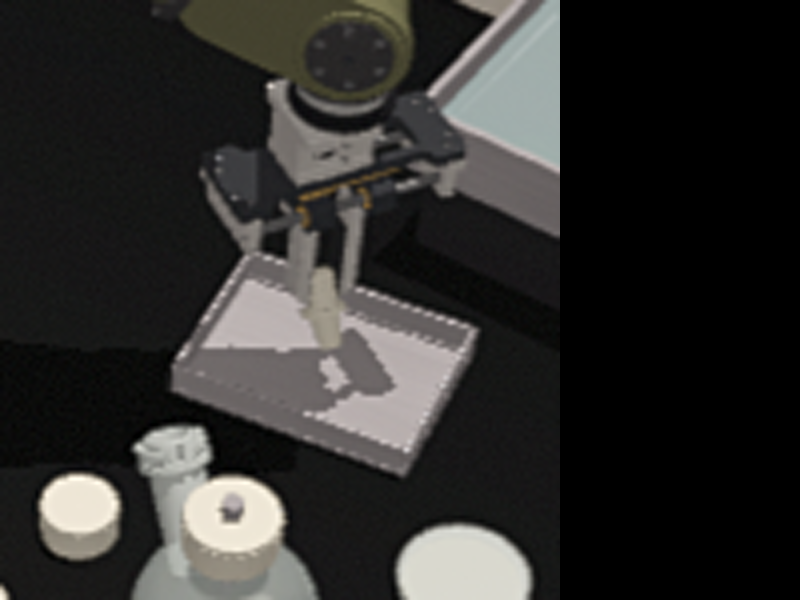

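>>> play_rows(
  translation=[
    [0, 0, -0.015],
    [0, 0, -0.03],
    [0, 0, -0.038],
    [0, 0, -0.038],
  ],
  yaw=[0, 0, 0, 0],
)

```text
clock: 5.22
eef_pos: [520.0, 344.7, 44.9]
eef_rot: [-3.141, -0.0, 2.604]
wrist_force: [-0.1, -0.4, -0.2]
finger_gap: 23.2
finger_force: 10.0
```

>>> play_rows(
  translation=[
    [0, 0, 0],
    [0, 0, 0],
    [0, 0, 0],
    [0, 0, 0.03],
    [0, 0, 0.06],
  ],
  yaw=[0, 0, 0, 0, 0],
  hand=0.95,
)

```text
clock: 5.85
eef_pos: [520.0, 344.9, 106.2]
eef_rot: [-3.141, -0.0, 2.604]
wrist_force: [0.3, -0.3, 0.7]
finger_gap: 69.7
finger_force: 0.0
```

>>> play_rows(
  translation=[
    [-0.01, -0.05, 0],
    [-0.02, -0.1, 0],
    [-0.032, -0.15, 0],
    [-0.042, -0.2, 0],
    [-0.05, -0.235, 0],
    [-0.05, -0.235, -0.03],
    [-0.05, -0.235, -0.06],
    [-0.05, -0.235, -0.09],
    [-0.05, -0.235, -0.097],
    [-0.05, -0.235, -0.097],
  ],
  yaw=[0, 0, 0, 0, 0, 0, 0, 0, 0, 0],
)

```text
clock: 7.1
eef_pos: [470.4, 109.9, 8.9]
eef_rot: [3.141, 0.0, 2.604]
wrist_force: [0.5, 0.1, 0.2]
finger_gap: 89.5
finger_force: 0.0
```

>>> play_rows(
  translation=[
    [0, 0, 0],
    [0, 0, 0],
    [0, 0, 0],
    [0, 0, 0],
    [0, 0, 0],
    [0, 0, 0],
  ],
  yaw=[0, 0, 0, 0, 0, 0],
  hand=0.45,
  force=4,
)

```text
clock: 7.85
eef_pos: [470.3, 109.9, 8.7]
eef_rot: [3.141, 0.0, 2.604]
wrist_force: [-1.7, 0.2, 5.1]
finger_gap: 54.2
finger_force: 4.0
```

>>> play_rows(
  translation=[
    [0, 0, 0.03],
    [0, 0, 0.08],
    [0, 0, 0.13],
    [0, 0, 0.18],
    [0.01, -0.005, 0.22],
    [0.035, -0.015, 0.235],
    [0.06, -0.025, 0.235],
    [0.085, -0.034, 0.235],
    [0.097, -0.0375, 0.235],
    [0.097, -0.0375, 0.23],
    [0.097, -0.0375, 0.23],
  ],
  yaw=[0, 0, 0, 0, 0, 0, 0, 0, 0, 0, 0],
)

```text
clock: 9.22
eef_pos: [566.3, 72.7, 237.9]
eef_rot: [-3.141, -0.001, 2.604]
wrist_force: [-0.3, -0.2, -0.5]
finger_gap: 54.1
finger_force: 4.0
```

```bash
cat >> h.py <<'E'
M=np.array([567,72.4,204]);N=np.array([-.4927,.2942,.8192])
def look(tag,pts,sl=(130,250,290,430),f=5,dots=True):
    c=snap('scene',tag+'r'); r0,r1,c0,c1=sl
    im=cv2.resize(c['pixels'][r0:r1,c0:c1,::-1],None,fx=f,fy=f,interpolation=2)
    for p in pts:
        u,v=proj(c,p)[0]; cv2.circle(im,(int((u-c0+.5)*f),int((v-r0+.5)*f)),2,(0,0,255),-1)
    cv2.imwrite(f'pics/{tag}.png',im)
E
python3 - <<'E'
from h import *
s=telemetry.read_state(); p=s['eef_pos'];print(p,s['finger_gap'],s['finger_force'],s['wrist_force'])
look('c3',[p+[0,0,6.3],M])
E
```

```text
[566.32651353  72.71068072 237.87921076] 54.13027568123323 3.9999734188313596 [-0.34718522 -0.17882705 -0.47520402]
```

View pics/c3.png

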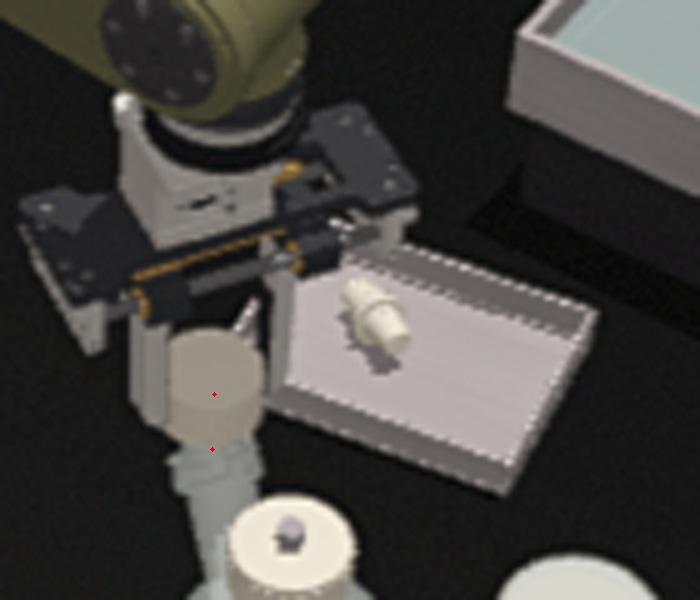

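>>> play_rows(
  translation=[
    [0, 0, -0.01],
    [0, 0, -0.018],
    [0, 0, -0.023],
    [0, 0, -0.026],
    [0, 0, -0.026],
  ],
  yaw=[0, 0, 0, 0, 0],
)

```text
clock: 9.9
eef_pos: [567.1, 72.4, 212.3]
eef_rot: [-3.141, -0.0, 2.604]
wrist_force: [-0.2, 0.4, 0.2]
finger_gap: 54.1
finger_force: 4.0
```

>>> play_rows(
  translation=[
    [-0.0005, 0.0003, -0.003],
    [-0.001, 0.0006, -0.006],
    [-0.0015, 0.001, -0.009],
    [-0.002, 0.0013, -0.011],
    [-0.002, 0.0013, -0.011],
  ],
  yaw=[0, 0, 0, 0, 0],
)

```text
clock: 10.52
eef_pos: [565.1, 73.7, 201.3]
eef_rot: [-3.142, -0.0, 2.604]
wrist_force: [1.1, -0.6, -0.3]
finger_gap: 53.9
finger_force: 4.0
```

```bash
python3 - <<'E'
from h import *
s=telemetry.read_state(); p=s['eef_pos'];print(p,s['finger_gap'],s['finger_force'],s['wrist_force'])
look('c4',[M,M+N],(175,250,300,400),7)
E
```

```text
[565.09580775  73.68391471 201.34997589] 53.8719405319357 3.9999920253395804 [ 1.1242727  -0.61439619 -0.31621628]
```

View pics/c4.png

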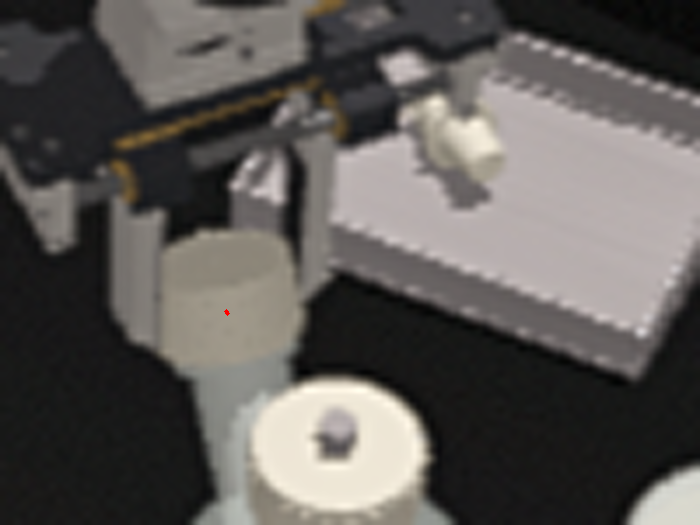

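>>> play_rows(
  translation=[
    [-0.0005, 0.0003, -0.0015],
    [-0.001, 0.0005, -0.003],
    [-0.001, 0.0005, -0.004],
    [-0.001, 0.0005, -0.004],
  ],
  yaw=[0, 0, 0, 0],
)

```text
clock: 11.08
eef_pos: [564.0, 74.2, 197.6]
eef_rot: [-3.141, -0.0, 2.604]
wrist_force: [-0.4, -0.8, 4.5]
finger_gap: 53.9
finger_force: 4.0
```

>>> play_rows(
  translation=[
    [0, 0, 0],
    [0, 0, 0],
    [0, 0, 0],
  ],
  yaw=[0, 0, 0],
  hand=0.74,
)

```text
clock: 11.45
eef_pos: [564.0, 74.2, 197.2]
eef_rot: [-3.141, -0.0, 2.604]
wrist_force: [0.2, -0.5, 0.3]
finger_gap: 69.9
finger_force: 0.0
```

```bash
cat >> h.py <<'E'
from scipy.optimize import minimize
D=np.array([-.859,.513,0]);Ev=np.array([.513,.859,0])
def mask(c,ctr,ax,S=4,win=(195,255,305,375)):
    r0,r1,c0,c1=win; a=ax/np.linalg.norm(ax); u=np.cross(a,[1,0,0]);u/=np.linalg.norm(u);v=np.cross(a,u)
    th=np.linspace(0,2*np.pi,60); ring=27*(np.cos(th)[:,None]*u+np.sin(th)[:,None]*v)
    p=proj(c,np.r_[ctr+15*a+ring,ctr-15*a+ring])
    h=cv2.convexHull((((p-[c0-.5,r0-.5])*S).astype(np.float32))); m=np.zeros(((r1-r0)*S,(c1-c0)*S),np.uint8)
    cv2.fillConvexPoly(m,np.round(h).astype(np.int32),1); return m
def white(c,S=4,win=(195,255,305,375)):
    r0,r1,c0,c1=win; im=cv2.resize(c['pixels'][r0:r1,c0:c1],None,fx=S,fy=S,interpolation=cv2.INTER_LINEAR).astype(int)
    return im
def edge(c,ctr=None):
    """intensity and red-blue along the projected neck axis, from outside inward"""
    k=np.arange(30,-40,-2.0); p=proj(c,M+k[:,None]*N).astype(np.float32)
    im=c['pixels'].astype(np.float32); g=cv2.remap(im,p[None,:,0].copy(),p[None,:,1].copy(),cv2.INTER_LINEAR)[0]
    for a,b in zip(k,g): print(int(a),b.astype(int),end='; ')
    print()
E
python3 - <<'E'
from h import *
s=telemetry.read_state(); p=s['eef_pos'];print(p,s['finger_gap'],s['finger_force'],s['wrist_force'])
look('c5',[M,M+16*N],(175,250,300,400),7)
c=snap('scene'); edge(c)
E
```

```text
[564.01749855  74.23055734 197.21012035] 69.92970314017909 0.0 [ 0.19136198 -0.47569675  0.30578595]
30 [22 22 21]; 28 [22 21 21]; 26 [22 22 22]; 24 [19 20 20]; 22 [20 20 19]; 20 [42 40 35]; 18 [98 94 84]; 16 [131 125 113]; 14 [137 132 119]; 12 [135 130 117]; 10 [133 128 115]; 8 [134 128 115]; 6 [136 129 117]; 4 [146 139 126]; 2 [156 149 136]; 0 [161 155 140]; -2 [161 154 140]; -4 [161 154 140]; -6 [161 154 140]; -8 [160 153 139]; -10 [160 153 139]; -12 [159 152 137]; -14 [160 153 138]; -16 [161 153 139]; -18 [160 152 138]; -20 [159 152 138]; -22 [160 153 139]; -24 [162 155 141]; -26 [156 152 140]; -28 [147 146 139]; -30 [141 142 137]; -32 [140 141 137]; -34 [142 143 139]; -36 [159 161 156]; -38 [176 178 172];
```

View pics/c5.png

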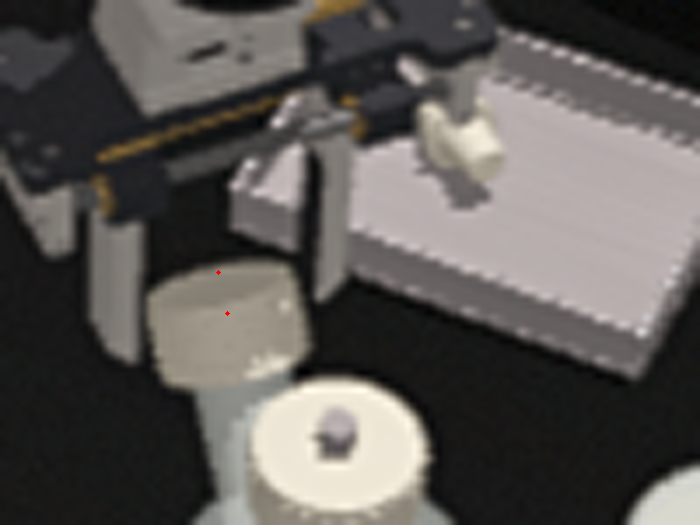

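>>> play_rows(
  translation=[
    [0.007, -0.004, -0.004],
    [0.0134, -0.008, -0.0086],
    [0.0106, -0.0127, -0.0086],
    [0.0088, -0.0157, -0.0086],
    [0.0078, -0.0174, -0.0086],
    [0.0078, -0.0174, -0.0086],
  ],
  yaw=[0, 0, 0, 0, 0, 0],
)

```text
clock: 12.3
eef_pos: [572.2, 57.3, 189.0]
eef_rot: [3.14, 0.001, 2.604]
wrist_force: [6.0, 6.3, -3.2]
finger_gap: 73.0
finger_force: 4.0
```

>>> play_rows(
  translation=[
    [-0.0028, 0.0017, -0.0023],
    [-0.0056, 0.0034, -0.0046],
    [-0.0084, 0.005, -0.0069],
    [-0.0112, 0.0067, -0.0092],
    [-0.0141, 0.0084, -0.0115],
    [-0.0169, 0.0101, -0.0138],
    [-0.0169, 0.0101, -0.0138],
  ],
  yaw=[0, 0, 0, 0, 0, 0, 0],
)

```text
clock: 13.18
eef_pos: [556.0, 67.6, 176.3]
eef_rot: [3.138, 0.003, 2.604]
wrist_force: [6.7, 5.8, 2.9]
finger_gap: 72.4
finger_force: 3.9
```

```bash
python3 - <<'E'
from h import *
c=snap('scene','s6'); edge(c)
E
```

```text
30 [22 23 22]; 28 [23 24 23]; 26 [22 23 22]; 24 [20 20 20]; 22 [23 23 22]; 20 [49 46 41]; 18 [109 104  93]; 16 [137 131 119]; 14 [138 132 120]; 12 [133 128 115]; 10 [133 128 115]; 8 [134 128 115]; 6 [137 130 118]; 4 [149 143 130]; 2 [158 151 138]; 0 [159 152 139]; -2 [156 149 136]; -4 [159 152 138]; -6 [160 153 139]; -8 [159 152 138]; -10 [161 154 140]; -12 [178 171 157]; -14 [193 186 170]; -16 [202 195 179]; -18 [206 198 182]; -20 [205 198 182]; -22 [206 198 182]; -24 [204 196 180]; -26 [185 179 166]; -28 [156 154 147]; -30 [140 141 137]; -32 [140 141 136]; -34 [142 143 139]; -36 [160 161 156]; -38 [176 177 172];
```

>>> play_rows(
  translation=[
    [0.0062, 0.0103, 0],
    [0.0062, 0.0103, 0],
    [0.015, 0.005, 0.007],
    [0.0231, 0.0002, 0.0138],
    [0.02, -0.005, 0.0138],
    [0.0169, -0.0101, 0.0138],
    [0.0143, -0.0086, 0.0111],
    [0.0118, -0.007, 0.0084],
    [0.0092, -0.0055, 0.0057],
    [0.0066, -0.004, 0.0029],
    [0.0041, -0.0024, 0.0002],
    [0.0015, -0.0009, -0.0025],
  ],
  yaw=[0, 0, 0, 0, 0, 0, 0, 0, 0, 0, 0, 0],
)

```text
clock: 14.72
eef_pos: [557.6, 66.4, 173.7]
eef_rot: [3.138, 0.003, 2.604]
wrist_force: [6.6, 4.2, 5.3]
finger_gap: 73.3
finger_force: 4.0
```

>>> play_rows(
  translation=[
    [0.0031, 0.0051, 0],
    [0.0062, 0.0103, 0],
    [0.0062, 0.0103, 0],
  ],
  yaw=[0, 0, 0],
)

```text
clock: 15.1
eef_pos: [562.7, 76.5, 172.3]
eef_rot: [-3.141, -0.0, 2.604]
wrist_force: [0.2, 0.3, -0.1]
finger_gap: 69.4
finger_force: 0.0
```

```bash
python3 - <<'E'
from h import *
c=snap('scene','s7'); edge(c)
E
```

```text
30 [22 23 22]; 28 [23 22 22]; 26 [21 21 21]; 24 [18 20 18]; 22 [24 25 23]; 20 [54 53 51]; 18 [117 114 109]; 16 [142 138 128]; 14 [138 132 119]; 12 [135 129 117]; 10 [134 128 116]; 8 [134 128 115]; 6 [136 130 117]; 4 [146 139 126]; 2 [156 150 136]; 0 [162 155 141]; -2 [161 154 140]; -4 [161 154 139]; -6 [161 153 139]; -8 [161 153 139]; -10 [161 154 139]; -12 [161 154 140]; -14 [160 153 139]; -16 [160 153 139]; -18 [159 153 138]; -20 [158 151 137]; -22 [158 151 137]; -24 [157 150 137]; -26 [158 152 141]; -28 [148 147 140]; -30 [142 143 138]; -32 [141 143 138]; -34 [141 141 137]; -36 [141 142 138]; -38 [148 149 145];
```

>>> play_rows(
  translation=[
    [0.002, -0.002, 0.008],
    [0.0038, -0.0038, 0.0147],
    [0.0038, -0.0038, 0.0147],
  ],
  yaw=[0, 0, 0],
)

```text
clock: 15.52
eef_pos: [566.9, 72.3, 188.1]
eef_rot: [3.141, 0.001, 2.603]
wrist_force: [1.1, -0.6, 0.2]
finger_gap: 69.7
finger_force: 0.0
```

>>> play_rows(
  translation=[
    [0, 0, 0],
    [0, 0, 0],
    [0.001, -0.0006, -0.0016],
    [0.002, -0.0012, -0.0033],
    [0.003, -0.0018, -0.0049],
    [0.003, -0.0018, -0.0049],
  ],
  yaw=[0, 0, 0, 0, 0, 0],
  hand=0.45,
  force=4,
)

```text
clock: 16.27
eef_pos: [569.6, 70.8, 182.6]
eef_rot: [3.141, 0.0, 2.604]
wrist_force: [-1.0, -0.3, 4.0]
finger_gap: 53.7
finger_force: 4.0
```

```bash
python3 - <<'E'
from h import *
f=telemetry.read_state()['wrist_force']; t=.819*D-.574*np.array([0,0,1]); print('t,n,e',f@t,f@N,f@Ev)
c=snap('scene','s8'); edge(c)
E
```

```text
t,n,e -1.7308950695636875 3.6901477560150124 -0.7235591038292698
30 [21 22 21]; 28 [21 22 21]; 26 [19 20 19]; 24 [17 18 18]; 22 [24 24 23]; 20 [52 50 45]; 18 [116 110 100]; 16 [141 134 122]; 14 [137 131 118]; 12 [135 129 116]; 10 [135 130 117]; 8 [134 129 116]; 6 [136 129 117]; 4 [146 139 126]; 2 [156 149 135]; 0 [159 152 138]; -2 [156 149 135]; -4 [159 152 138]; -6 [160 153 139]; -8 [161 154 140]; -10 [161 154 140]; -12 [161 154 140]; -14 [160 153 139]; -16 [160 154 139]; -18 [160 154 139]; -20 [161 154 139]; -22 [161 154 139]; -24 [161 153 140]; -26 [157 151 139]; -28 [147 145 138]; -30 [142 143 138]; -32 [141 143 138]; -34 [141 142 138]; -36 [139 140 136]; -38 [139 140 136];
```

```bash
cat > fit.py <<'E'
import sys
from h import *
def fit(f,show=False):
    c=eyes.camera('scene') if f is None else dict(snap('scene'),pixels=cv2.imread(f)[:,:,::-1])
    im=white(c); w=((im[...,0]-im[...,2]>=13)&(im[...,0]>85)).astype(np.uint8)
    nl,lab,st,cen=cv2.connectedComponentsWithStats(w); u=(proj(c,M)[0]-[305,195])*4
    w=(lab==lab[int(u[1]),int(u[0])]).astype(np.uint8)
    t=.819*D-.574*np.array([0,0,1.])
    def cost(x): return float((mask(c,M+x[0]*N+x[1]*t+x[2]*Ev,N+x[3]*t+x[4]*Ev)!=w).sum())
    best=min((minimize(cost,[k,0,0,0,0],method='Nelder-Mead',options=dict(initial_simplex=np.array([[k,0,0,0,0]]+[[k+(3 if i==0 else 0)]+[ (2 if i==j else 0) if j<3 else (.15 if i==j else 0) for j in range(1,5)] for i in range(5)],float),maxiter=250)) for k in(3,-7)),key=lambda r:r.fun)
    return np.round(best.x,2),best.fun,w.sum()
if __name__=='__main__':
    for f in sys.argv[1:]: print(f,*fit(f if f!='now' else None))
E
python3 fit.py pics/c5r.png pics/s6.png pics/s7.png pics/s8.png
```

```text
pics/c5r.png [-3.68  0.66 -0.96  0.01  0.03] 120.0 5466
pics/s6.png [-3.74  1.58 -1.72  0.02 -0.01] 158.0 5540
pics/s7.png [-4.15  1.29 -1.4   0.01  0.03] 172.0 5507
pics/s8.png [-3.94  0.87 -0.54  0.02  0.  ] 473.0 5042
```

```bash
cat > cal.py <<'E'
from h import *
def cyl(c,parts,ax,S,win):
    r0,r1,c0,c1=win; a=ax/np.linalg.norm(ax); u=np.cross(a,[1,0,0]);u/=np.linalg.norm(u);v=np.cross(a,u)
    th=np.linspace(0,2*np.pi,60); m=np.zeros(((r1-r0)*S,(c1-c0)*S),np.uint8)
    for p0,p1,r in parts:
        ring=r*(np.cos(th)[:,None]*u+np.sin(th)[:,None]*v); p=proj(c,np.r_[p0+ring,p1+ring])
        cv2.fillConvexPoly(m,np.round(cv2.convexHull(((p-[c0-.5,r0-.5])*S).astype(np.float32))).astype(np.int32),1)
    return m
def run(cam,f,geo,axis,M0,win,seed,S=6):
    c=dict(snap(cam),pixels=cv2.imread(f)[:,:,::-1]); r0,r1,c0,c1=win
    im=cv2.resize(c['pixels'][r0:r1,c0:c1],None,fx=S,fy=S,interpolation=1).astype(int)
    w=((im[...,0]-im[...,2]>=13)&(im[...,0]>85)).astype(np.uint8); lab=cv2.connectedComponents(w)[1]
    u=((proj(c,seed)[0]-[c0-.5,r0-.5])*S).astype(int); w=(lab==lab[u[1],u[0]]).astype(np.uint8)
    R=c['cam_to_world'][:3,:2] # shift in image plane only
    cost=lambda x:float((cyl(c,[(M0+a*axis+R@x,M0+b*axis+R@x,r) for a,b,r in geo],axis,S,win)!=w).sum())
    r=minimize(cost,[0,0],method='Nelder-Mead',options=dict(initial_simplex=[[0,0],[5,0],[0,5]]))
    return r.x.round(2),(R@r.x).round(2),r.fun,w.sum()
if __name__=='__main__':
    d2=N*[-1,-1,1]; M2=np.array([645.5+.859*92,25.5-.513*92,204])
    for cam,f,p in(('scene','pics/scene0.png',proj(snap('scene'),M)[0]),('top','pics/top0.png',proj(snap('top'),M)[0])):
        q=p.astype(int); print(cam,'plug',run(cam,f,[(6,32,12),(0,6,17)],N,M,(q[1]-35,q[1]+4,q[0]-25,q[0]+25) if cam=='scene' else (q[1]-25,q[1]+25,q[0]-25,q[0]+25),M+25*N))
        q=proj(snap(cam),M2)[0].astype(int); print(cam,'othercap',run(cam,f,[(-25,5,27)],d2,M2,(q[1]-30,q[1]+30,q[0]-30,q[0]+30),M2+5*d2))
    c=snap('scene'); print('per mm along n, image-plane:',c['cam_to_world'][:3,:2].T@N, snap('top')['cam_to_world'][:3,:2].T@N)
E
python3 cal.py
```

```text
scene plug (array([-1.69,  3.88]), array([-3.15,  1.44,  2.44]), np.float64(539.0), np.uint64(6246))
scene othercap (array([0.45, 2.59]), array([-0.82,  1.89,  1.64]), np.float64(8760.0), np.uint64(25571))
top plug (array([-0.82,  1.43]), array([1.45, 0.72, 0.32]), np.float64(9235.0), np.uint64(1009))
top othercap (array([-0.83,  3.7 ]), array([3.65, 0.58, 0.82]), np.float64(31973.0), np.uint64(55148))
per mm along n, image-plane: [-0.22212891  0.92685579] [-0.26302387 -0.31845788]
```

```bash
python3 - <<'E'
from cal import *
for f in('c5r','s7'):
    q=proj(snap('scene'),M)[0].astype(int)
    print(f,run('scene',f'pics/{f}.png',[(-15,15,27)],N,M,(q[1]-30,q[1]+25,q[0]-30,q[0]+30),M))
E
```

```text
c5r (array([-0.16, -3.58]), array([ 1.51, -2.33, -2.26]), np.float64(417.0), np.uint64(12301))
s7 (array([-0.58, -3.97]), array([ 1.34, -2.83, -2.51]), np.float64(505.0), np.uint64(12391))
```

>>> play_rows(
  translation=[
    [0, 0, 0],
    [0, 0, 0],
    [0, 0, 0],
  ],
  yaw=[0, 0, 0],
  hand=0.74,
)

```text
clock: 17.6
eef_pos: [569.5, 70.6, 182.1]
eef_rot: [-3.141, -0.0, 2.604]
wrist_force: [0.5, -0.2, -0.6]
finger_gap: 69.7
finger_force: 0.0
```

>>> play_rows(
  translation=[
    [-0.0065, 0.0042, -0.0114],
    [-0.0065, 0.0042, -0.0114],
    [-0.0093, -0.0005, -0.0114],
    [-0.0121, -0.0052, -0.0114],
    [-0.0121, -0.0052, -0.0114],
    [-0.0091, -0.007, -0.0094],
    [-0.0061, -0.0088, -0.0073],
    [-0.0031, -0.0105, -0.0053],
    [-0.0002, -0.0123, -0.0033],
    [0.0028, -0.0141, -0.0012],
    [0.0058, -0.0159, 0.0008],
    [0.0058, -0.0159, 0.0008],
  ],
  yaw=[0, 0, 0, 0, 0, 0, 0, 0, 0, 0, 0, 0],
)

```text
clock: 19.1
eef_pos: [575.7, 55.3, 183.2]
eef_rot: [3.14, 0.0, 2.604]
wrist_force: [4.5, 6.3, -3.0]
finger_gap: 72.9
finger_force: 4.0
```

```bash
cat > st.py <<'E'
from cal import *
f=telemetry.read_state()['wrist_force']; t=.819*D-.574*np.array([0,0,1]); print('t,n,e',f@t,f@N,f@Ev)
import sys; snap('scene',sys.argv[1])
q=proj(snap('scene'),M)[0].astype(int)
r=run('scene',f'pics/{sys.argv[1]}.png',[(-15,15,27)],N,M,(q[1]-30,q[1]+25,q[0]-30,q[0]+30),M); x=r[0]-[-1.69,3.88]
print('k',(x@[-.222,.927])/.909,r)
E
python3 st.py s9; python3 fit.py pics/s9.png
```

```text
t,n,e 1.2015115716294342 -2.7733189514889665 7.678611717413064
k -10.165577557755778 (array([-1.28, -5.99]), array([ 1.7 , -4.5 , -3.79]), np.float64(541.0), np.uint64(12739))
pics/s9.png [-5.82  2.43 -2.07 -0.03  0.  ] 179.0 5665
```

>>> play_rows(
  translation=[
    [0.0056, 0.0094, 0],
    [-0.003, 0.015, -0.007],
    [-0.0113, 0.0195, -0.0138],
    [-0.0141, 0.0148, -0.0138],
    [-0.0169, 0.0101, -0.0138],
    [-0.0169, 0.0101, -0.0138],
    [-0.0133, 0.008, -0.0114],
    [-0.0097, 0.0058, -0.0089],
    [-0.0061, 0.0037, -0.0065],
    [-0.0026, 0.0015, -0.004],
    [0.001, -0.0006, -0.0016],
    [0.001, -0.0006, -0.0016],
  ],
  yaw=[0, 0, 0, 0, 0, 0, 0, 0, 0, 0, 0, 0],
)

```text
clock: 20.8
eef_pos: [576.5, 54.7, 181.5]
eef_rot: [3.14, -0.001, 2.604]
wrist_force: [2.1, 7.5, -2.1]
finger_gap: 73.5
finger_force: 4.0
```

```bash
python3 st.py s10; python3 fit.py pics/s10.png
```

```text
t,n,e 2.826791671650037 -0.5541108996141824 7.525359888481736
k -10.732541254125412 (array([-0.42, -6.34]), array([ 2.56, -4.21, -4.01]), np.float64(550.0), np.uint64(12652))
pics/s10.png [-6.3   2.38 -1.28 -0.02  0.01] 183.0 5612
```

>>> play_rows(
  translation=[
    [0.0056, 0.0094, 0],
    [-0.003, 0.015, -0.007],
    [-0.0113, 0.0195, -0.0138],
    [-0.0141, 0.0148, -0.0138],
    [-0.0169, 0.0101, -0.0138],
    [-0.0169, 0.0101, -0.0138],
    [-0.0133, 0.008, -0.0114],
    [-0.0097, 0.0058, -0.0089],
    [-0.0061, 0.0037, -0.0065],
    [-0.0026, 0.0015, -0.004],
    [0.001, -0.0006, -0.0016],
    [0.001, -0.0006, -0.0016],
  ],
  yaw=[0, 0, 0, 0, 0, 0, 0, 0, 0, 0, 0, 0],
  hand=0.74,
  force=7,
)

```text
clock: 22.5
eef_pos: [577.3, 55.0, 179.5]
eef_rot: [3.139, -0.002, 2.604]
wrist_force: [3.4, 13.8, -5.7]
finger_gap: 71.2
finger_force: 7.0
```

```bash
python3 st.py s11; python3 fit.py pics/s11.png
```

```text
t,n,e 6.726527620108794 -2.250893667917514 13.61982371100284
k -10.742871287128711 (array([-0.67, -6.41]), array([ 2.39, -4.4 , -4.05]), np.float64(695.0), np.uint64(12700))
pics/s11.png [-6.19  2.45 -1.46 -0.05  0.  ] 202.0 5652
```

>>> play_rows(
  translation=[
    [0.0056, 0.0094, 0],
    [-0.003, 0.015, -0.007],
    [-0.0113, 0.0195, -0.0138],
    [-0.0141, 0.0148, -0.0138],
    [-0.0169, 0.0101, -0.0138],
    [-0.0169, 0.0101, -0.0138],
    [-0.0133, 0.008, -0.0112],
    [-0.0097, 0.0058, -0.0084],
    [-0.0061, 0.0037, -0.0056],
    [-0.0026, 0.0015, -0.0028],
    [0.001, -0.0006, 0],
    [0.001, -0.0006, 0],
  ],
  yaw=[0, 0, 0, 0, 0, 0, 0, 0, 0, 0, 0, 0],
)

```text
clock: 24.2
eef_pos: [578.4, 54.4, 179.5]
eef_rot: [3.139, -0.002, 2.604]
wrist_force: [4.0, 14.3, -6.1]
finger_gap: 71.3
finger_force: 7.0
```

>>> play_rows(
  translation=[
    [0.003, 0.0047, 0],
    [0.0056, 0.0094, 0],
    [0.0056, 0.0094, 0],
  ],
  yaw=[0, 0, 0],
)

```text
clock: 24.58
eef_pos: [584.1, 62.3, 180.1]
eef_rot: [-3.142, 0.0, 2.604]
wrist_force: [0.2, 0.6, 0.1]
finger_gap: 69.5
finger_force: 0.0
```

```bash
python3 st.py s12; python3 fit.py pics/s12.png
```

```text
t,n,e 0.06735249715041368 0.17769116881352864 0.6560338791670588
k -10.903795379537954 (array([ 0.49, -6.29]), array([ 3.27, -3.66, -3.97]), np.float64(1326.0), np.uint64(11279))
pics/s12.png [-6.96  3.02  0.01  0.02 -0.03] 576.0 5013
```

>>> play_rows(
  translation=[
    [0, 0, 0.02],
    [0, 0, 0.05],
    [0, 0, 0.09],
    [0, 0, 0.13],
    [-0.03, 0.03, 0.15],
    [-0.07, 0.08, 0.15],
    [-0.1, 0.13, 0.15],
    [-0.1, 0.15, 0.15],
  ],
  yaw=[0, 0, 0, 0, 0, 0, 0, 0],
)

```text
clock: 25.78
eef_pos: [482.4, 214.4, 330.8]
eef_rot: [3.14, 0.001, 2.606]
wrist_force: [-0.0, -0.5, 0.5]
finger_gap: 69.5
finger_force: 0.0
```

```bash
python3 st.py s13; python3 fit.py pics/s13.png; python3 - <<'E'
from h import *
a=cv2.imread('pics/s13.png')[185:260,290:390]; cv2.imwrite('pics/c13.png',cv2.resize(a,None,fx=7,fy=7,interpolation=2))
E
```

```text
t,n,e -0.4391674623806491 0.2510441646535329 -0.4482375936268949
k -10.612607260726072 (array([-0.41, -6.22]), array([ 2.5 , -4.14, -3.93]), np.float64(748.0), np.uint64(13146))
pics/s13.png [-6.72  2.27 -1.15 -0.03 -0.01] 220.0 5848
```

View pics/c13.png

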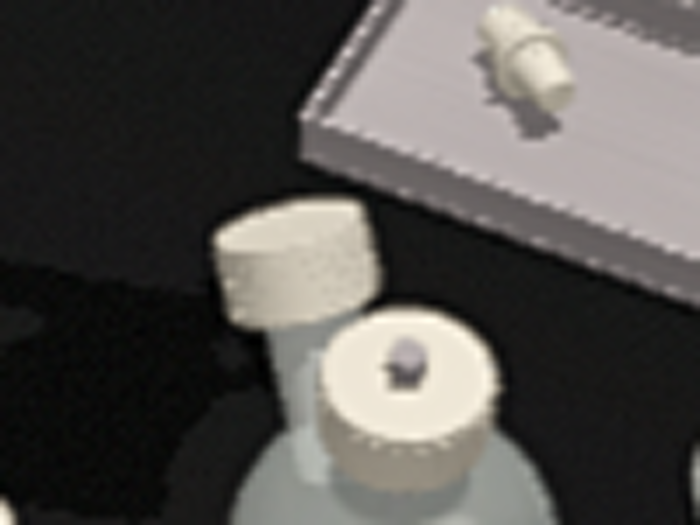

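```bash
python3 -c "
from cell import manip; print(manip.sign_off())"
```

```text
the job is handed in; nothing more can be done
None
```

I handed the job in with the plug lying in the steel tray, the matching cap apparently fully home on the side arm, and the gripper clear of everything. That rests on camera fits: the cap ended about 2.5–3 mm deeper than where it first sat, and two further clockwise strokes moved it no further. It seems to have dropped straight into the thread start when I set it down, as anticlockwise turning changed nothing. The sign-off returned no verdict.

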